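# Find the loose hatch of a parts store and push it open

## Robot

A 6-joint arm with a two-finger parallel gripper is mounted at the origin on a cart in front of the work surface, level with it; the furniture and walls round the work are solid. World frame = base frame: x ahead of the robot, y to its left, z up, the work surface at z = 0. Lengths are in m, angles in degrees, forces in N, time in s.
With the tool pointing down it reaches from about 0.4 to 0.825 m from the base axis. Payload 7 kg.
Tool frame: the origin (TCP) lies on the front face of the gripper's body, between the roots of the fingers; the fingertips stand 66 mm ahead of it and the grasp point (between the pads) lies 47 mm ahead of it; z points along the fingers, y is the line along which they close (so a half turn about z gives the same grasp; the last joint's range is limited). The gripper opens to 88 mm and grips with 3 to 60 N. Pads are 19 mm wide; open, the fingers measure 130 mm over their backs; the gripper's body (78 mm by 193 mm) begins 47 mm behind the grasp point.
Start: joints at [87.611, 20.546, 0.682, 0, -70.136, -16.507], TCP at [0.219, 0.639, 0.292] pointing down, gripper open.
Joint ranges: [-176.03, 176.03], [-82.01, 121.73], [-58.28, 71.71], [-173.87, 95.51], [-174.79, -0.11], [-173.66, 173.66]. Speed limits (degrees/s): [136.94, 136.94, 172.46, 180, 180, 180].

## Interface

Orientations are given as [roll, pitch, yaw] about the fixed x, y, z axes, in that order (R = Rz(yaw) Ry(pitch) Rx(roll)).
In Python, from plant import ctrl gives the robot as it stands.
- The arm moves only by the tool send_rows, never from a script. Its argument "deltas" is a list of rows, each a list of 2 entries, a list of its own where there are three numbers: the shift along the tool's x, y, z each as a share of 800 mm, from -1 to 1, then the turn about the tool's z as a share of 90 degrees, from -1 to 1. A call has exactly 5 rows; each row is the pose to reach, as a shift and turn from the pose commanded when the call began, along the tool's axes at that moment; what a row does not reach only later rows make up. A row lasts 1/12 s, in which the tool goes at most 41.7 mm and 7.16 degrees, less where a joint would pass 70% of its speed; a pose out of reach is approached as far as the arm can. A call with a number of a shift or a turn outside -1 to 1 is refused whole. A call with a gripper value outside its range is refused whole. "gripper" is the opening, from 0 (shut) to 1 (fully open), set as the call begins (left out, the last holds). The fingers move at their own pace and stop on an object; the grip force is fixed at half the most. Time passes only in rows, so rows that repeat a pose let the fingers close, or fill a call up. It gives the time, the measured TCP pose, the force, the opening and the grip force at its end, in the units of the state.
- ctrl.get_obs(): the state, without advancing time (a new reading comes with each control period).
- ctrl.snapshot(name): name is "scene" or "top"; returns a dict with "color" (400x640x3 uint8, red, green, blue), "vertical_fov" (degrees; the focal length in pixels is half the picture's height over the tangent of half this angle, whatever the lens; pixels are square), "cx", "cy" (the principal point, pixels), "k1" (the pictures are not rectified: a ray, as slopes to the right and down, at radius r is drawn at 1 + k1 r^2 times it, then the intrinsics apply), "rvec" (rotation vector, rad) and "tvec" (3), from world to camera coordinates, as OpenCV has them. Camera axes: x right, y down, z forward; pixel columns grow to the right and rows downward; lengths in m; the calibration is good to about 2 mm. A picture is of the moment at which its call begins. There is no depth.
- ctrl.close_job(): hands the job in; it is judged then, once.
Trained networks look in a picture, given as the dict that the camera call returned (one of the last four; its "shot" number tells which), for a name from the list of things; names that differ only in an ending like _2 or _b are one class to them, and where a whole thing is asked for, a point or a joint stands for the part that bears it (a point fixed in the world has none). Each returns a list of dicts, best first, with "conf" (0 to 1); they miss things now and then, are a little off and sometimes report something else, mostly with a low value. They report only what shows in the picture. A call takes as long as a camera call.
- ctrl.boxes_of(picture, thing): "xy" ([column, row] as shares, 0 to 1, of the picture: columns of its width, rows of its height, amid what is visible of it).
- ctrl.cut_out(picture, thing): "pixels" (400x640 bool, what is visible of it) and "xy" ([column, row] as shares, 0 to 1, of the picture: columns of its width, rows of its height, amid what is visible of it).
The state is a dict: "clock": time; "joint_pos": joint angles; "qvel": joint speeds; "tau": joint torques, N m; "tool_pos": TCP position; "orientation": TCP orientation; "force": force on the tool from outside, world axes, zero at the start; "moment": the same for the moment, N m; "opening": finger opening in m; "gripper_force": force on a finger pad.
Only numpy, scipy, OpenCV 4.12 (cv2) and the standard library are available. Lean on these libraries where they do the work, as an engineer would, in place of code of your own. Each camera call takes 0.05 s, during which the arm holds its last target. There are 200 camera calls.

## Task

Two of the three blue panels on the grey parts store are held fast from below and one is free to rock. Press lightly near an end of one panel after another with your fingertips to find the one that rocks, then push that end down until the panel is tipped fully open, and leave it open. Don't force the panels that are held, don't pick anything up, and leave the bottle, the jar and the wrench where they are.

Things in the scene. Friction and masses are not known exactly. Their poses are not given: they have to be found in the camera images.
- store: low grey parts store screwed to the bench, 144 (x) x 252 (y) x 62 mm high, three identical blue panels side by side in its top. Origin: centre of its underside, x away from the robot, y left along the row; yaw within 0.2 rad. Frame between panels 8 to 10 mm wide, same height. Hidden rubber-topped blocks hold two panels fast, other ones each time; below the free one is a hollow 124 x 72 mm, floor at 4 mm.
- panel_1_centre (a point): centre of the upper face of the left (robot's left, +y end of the store) panel, 62 mm above the bench; blue plate 120 (x) x 68 (y) x 5 mm with ribbed ends, on an axle along y 2.5 mm below this point. In the store's frame it is at y = 80 mm. Axes as the store's when closed. A held panel springs down less than 2.5 mm when pressed.
- panel_1 (a joint): tilt of the left (robot's left, +y end of the store) panel, rad: 0 = closed, level; positive = edge nearest the robot down, far edge up; negative = the other way; stops at +0.85 and -0.85 (fully open). If free, about 3.5 N pressed 35 mm from the axle tilts it, and friction keeps it where it is left. A held panel stays within 0.05 of 0.
- panel_2_centre (a point): centre of the upper face of the middle panel, 62 mm above the bench; blue plate 120 (x) x 68 (y) x 5 mm with ribbed ends, on an axle along y 2.5 mm below this point. In the store's frame it is at y = 0 mm. Axes as the store's when closed. A held panel springs down less than 2.5 mm when pressed.
- panel_2 (a joint): tilt of the middle panel, rad: 0 = closed, level; positive = edge nearest the robot down, far edge up; negative = the other way; stops at +0.85 and -0.85 (fully open). If free, about 3.5 N pressed 35 mm from the axle tilts it, and friction keeps it where it is left. A held panel stays within 0.05 of 0.
- panel_3_centre (a point): centre of the upper face of the right (-y end) panel, 62 mm above the bench; blue plate 120 (x) x 68 (y) x 5 mm with ribbed ends, on an axle along y 2.5 mm below this point. In the store's frame it is at y = -80 mm. Axes as the store's when closed. A held panel springs down less than 2.5 mm when pressed.
- panel_3 (a joint): tilt of the right (-y end) panel, rad: 0 = closed, level; positive = edge nearest the robot down, far edge up; negative = the other way; stops at +0.85 and -0.85 (fully open). If free, about 3.5 N pressed 35 mm from the axle tilts it, and friction keeps it where it is left. A held panel stays within 0.05 of 0.
- amber_bottle: brown reagent bottle with black cap, 52 mm across, 107 mm high, standing on the bench behind the store; origin at the centre of its underside. Must not be moved.
- ferrule_jar: small clear jar with pale lid, 37 mm across, 48 mm high, standing on the bench behind the store; origin at the centre of its underside. Must not be moved.
- wrench: small steel wrench, 133 mm long, 23 mm wide, 5 mm high, lying on the bench in front of the store along its y; origin at the centre of its underside. Must not be moved.

How it is judged (in metres and radians):
On the way:
1. the panel that is free has been made to rock by pressing it with the fingers (((contact force between the fingers and store above 0.5 N and (value of joint panel_1 above 0.08 rad or value of joint panel_1 below -0.08 rad)) or (contact force between the fingers and store above 0.5 N and (value of joint panel_2 above 0.08 rad or value of joint panel_2 below -0.08 rad)) or (contact force between the fingers and store above 0.5 N and (value of joint panel_3 above 0.08 rad or value of joint panel_3 below -0.08 rad)))).
At the end, for the whole second after the job is handed in: one panel is tipped open by more than 0.7 rad (its stop is at 0.85), either way, and at rest; the other two are closed (within 0.06 rad) ((((value of joint panel_1 above 0.7 rad or value of joint panel_1 below -0.7 rad) and velocity of joint panel_1 between -0.1 and 0.1 rad/s and value of joint panel_2 between -0.06 and 0.06 rad and value of joint panel_3 between -0.06 and 0.06 rad) or ((value of joint panel_2 above 0.7 rad or value of joint panel_2 below -0.7 rad) and velocity of joint panel_2 between -0.1 and 0.1 rad/s and value of joint panel_1 between -0.06 and 0.06 rad and value of joint panel_3 between -0.06 and 0.06 rad) or ((value of joint panel_3 above 0.7 rad or value of joint panel_3 below -0.7 rad) and velocity of joint panel_3 between -0.1 and 0.1 rad/s and value of joint panel_1 between -0.06 and 0.06 rad and value of joint panel_2 between -0.06 and 0.06 rad))); the robot touches nothing.
It fails at once if the brown bottle is moved by more than 20 mm (distance of amber_bottle from where it was at the start of the episode above 0.02 m).
It fails at once if the small jar is moved by more than 20 mm (distance of ferrule_jar from where it was at the start of the episode above 0.02 m).
It fails at once if the wrench is moved by more than 20 mm (distance of wrench from where it was at the start of the episode above 0.02 m).
It fails at once if the store or a panel is pressed with more than 50 N (contact force between any of the fingers, the arm and store above 50 N).
It also fails if it takes over 45 s, if anything falls off the work surface, if the arm or the gripper's body presses on something with over 40 N, if the wrist force passes 120 N, or if a joint passes its speed limit or range.

## Working session

There is one attempt and no reset: what is moved stays moved. The work goes in short steps, Python scripts to look and compute and a tool call to move; the robot and the scene stay as the last step left them, time stands still between calls to the robot, and variables do not carry over. Pictures are saved under pics/ and viewed, at most 10 in all, crops included, and the job is handed in when it is done.

Besides the shell and the picture viewer there is one more tool, called as name([rows], argument=value, ...), one row to a line, values as JSON. send_rows: Moves the arm, as the interface text tells. Shift numbers are shares of 800 mm and turn numbers shares of 90 degrees, none past 1 either way. Its arguments: {"type":"object","properties":{"deltas":{"type":"array","items":{"type":"array"}},"gripper":{"type":"number"}},"required":["deltas"]}

```bash
mkdir -p pics; cat > h.py <<'E'
import numpy as np, cv2
from plant import ctrl
def ray(p,u,v):
    f=200/np.tan(np.radians(p["vertical_fov"])/2)
    K=np.array([[f,0,p["cx"]],[0,f,p["cy"]],[0,0,1.]])
    d=np.array([p["k1"],0,0,0,0.])
    n=cv2.undistortPoints(np.array([[[u,v]]],float),K,d)[0,0]
    R=cv2.Rodrigues(np.array(p["rvec"],float))[0]; t=np.array(p["tvec"],float).ravel()
    return -R.T@t, R.T@np.array([n[0],n[1],1.])
def onz(p,u,v,z):
    c,d=ray(p,u,v); return c+d*(z-c[2])/d[2]
def save(p,name): cv2.imwrite(f"pics/{name}.png",p["color"][:,:,::-1])
E
python3 - <<'E'
from h import *
o=ctrl.get_obs(); print({k:np.round(o[k],3).tolist() for k in("clock","tool_pos","orientation","force","opening")})
for n in("top","scene"):
    p=ctrl.snapshot(n); save(p,n+"0"); print(n,[round(x,1) for x in ray(p,320,200)[0]])
    for t,z in(("store",.062),("panel_1_centre",.062),("amber_bottle",.107),("ferrule_jar",.048),("wrench",.005)):
        for b in ctrl.boxes_of(p,t)[:4]:
            u,v=b["xy"][0]*640,b["xy"][1]*400
            print(t,round(b["conf"],2),round(u),round(v),onz(p,u,v,z).round(3))
E
```

```text
{'clock': 0.0, 'tool_pos': [0.218, 0.638, 0.291], 'orientation': [179.905, -0.007, -18.901], 'force': [0.507, 0.057, 0.193], 'opening': 0.087}
top [np.float64(0.5), np.float64(-0.2), np.float64(0.9)]
store 0.64 327 205 [ 0.544 -0.164  0.062]
panel_1_centre 0.91 287 204 [ 0.549 -0.083  0.062]
amber_bottle 0.65 287 134 [ 0.679 -0.09   0.107]
ferrule_jar 0.58 358 143 [ 0.671 -0.231  0.048]
wrench 0.68 339 255 [ 0.44  -0.187  0.005]
scene [np.float64(0.3), np.float64(0.5), np.float64(0.6)]
store 0.86 313 236 [ 0.532 -0.108  0.062]
panel_1_centre 0.75 302 239 [ 0.547 -0.09   0.062]
amber_bottle 0.87 236 226 [ 0.65  -0.022  0.107]
ferrule_jar 0.58 285 196 [ 0.657 -0.219  0.048]
wrench 0.58 322 221 [ 0.564 -0.222  0.005]
wrench 0.54 371 248 [ 0.433 -0.187  0.005]
```

View pics/top0.png

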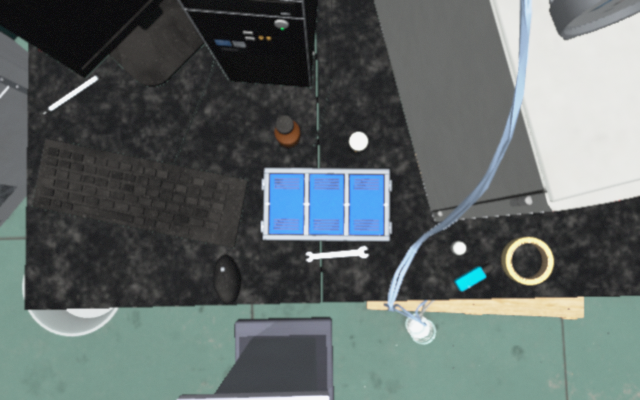

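View pics/scene0.png

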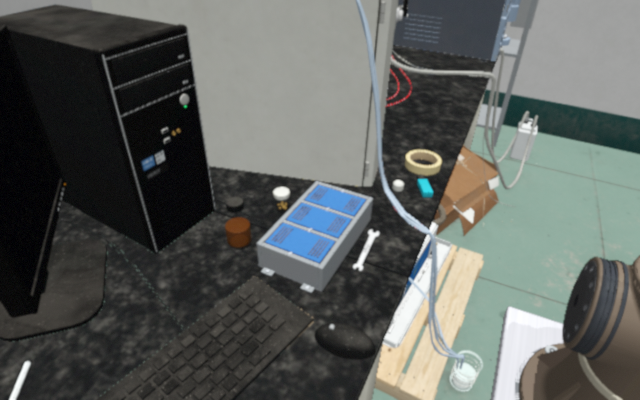

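The top view shows three blue panels at about columns 287, 327 and 368, row 204. The bottle is at (287,131), the jar at (358,141), the wrench at (338,255), and a hose and cabinet corner are near (435,215). Next I'll measure the store pose and the clearances.

```bash
python3 - <<'E'
from h import *
p=ctrl.snapshot("top"); s=ctrl.snapshot("scene")
C=[]
for name,q in(("top",p),("scene",s)):
    hsv=cv2.cvtColor(np.ascontiguousarray(q["color"]),cv2.COLOR_RGB2HSV)
    m=cv2.inRange(hsv,(100,130,100),(120,255,255))
    n,l,st,c=cv2.connectedComponentsWithStats(m)
    for i in range(1,n):
        if st[i,4]>500:
            ys,xs=np.where(l==i); P=np.array([onz(q,x,y,.062)[:2] for x,y in zip(xs,ys)])
            r=cv2.minAreaRect((P*1000).astype(np.float32)); print(name,st[i,4],np.round(r[0]),np.round(r[1]),round(r[2],1), np.round(P.mean(0),4))
def proj(q,X):
    f=200/np.tan(np.radians(q["vertical_fov"])/2); K=np.array([[f,0,q["cx"]],[0,f,q["cy"]],[0,0,1.]])
    return cv2.projectPoints(np.array([X],float),np.array(q["rvec"],float),np.array(q["tvec"],float),K,np.array([q["k1"],0,0,0,0.]))[0].ravel()
print("cam",ray(p,0,0)[0],ray(s,0,0)[0])
print("corner",onz(p,435,217,0),onz(s,375,186,0))
for u,v in((372,100),(377,150),(385,190),(405,215),(430,235)):
    print("hose",u,v)
    for z in(0.,.02,.05,.1,.2,.3,.4):
        X=onz(s,u,v,z); print("  ",z,X[:2].round(2),proj(p,X).round())
E
```

```text
top 1803 [549. -82.] [ 68. 118.] 88.6 [ 0.5493 -0.0827]
top 1846 [ 546. -162.] [ 68. 120.] 88.5 [ 0.5467 -0.1628]
top 1890 [ 543. -242.] [ 68. 119.] 88.1 [ 0.5427 -0.2426]
scene 675 [ 542. -241.] [ 65. 118.] 88.0 [ 0.5404 -0.2395]
scene 819 [ 545. -161.] [ 65. 118.] 87.7 [ 0.5434 -0.1593]
scene 1022 [547. -82.] [ 66. 119.] 88.1 [ 0.5453 -0.0796]
cam [ 0.49126793 -0.1552442   0.9235958 ] [0.26142914 0.46148659 0.60820759]
corner [ 0.51636646 -0.39481081  0.        ] [ 0.50494776 -0.42260335  0.        ]
hose 372 100
   0.0 [ 0.7  -0.96] [697. 124.]
   0.02 [ 0.69 -0.91] [683. 129.]
   0.05 [ 0.67 -0.84] [661. 137.]
   0.1 [ 0.63 -0.73] [620. 152.]
   0.2 [ 0.56 -0.49] [523. 187.]
   0.3 [ 0.49 -0.26] [395. 234.]
   0.4 [ 0.41 -0.03] [216. 300.]
hose 377 150
   0.0 [ 0.56 -0.61] [534. 193.]
   0.02 [ 0.55 -0.57] [522. 197.]
   0.05 [ 0.54 -0.52] [503. 204.]
   0.1 [ 0.51 -0.43] [468. 216.]
   0.2 [ 0.46 -0.26] [384. 247.]
   0.3 [ 0.41 -0.08] [272. 287.]
   0.4 [0.36 0.1 ] [115. 343.]
hose 385 190
   0.0 [ 0.48 -0.42] [446. 236.]
   0.02 [ 0.47 -0.39] [435. 240.]
   0.05 [ 0.46 -0.34] [418. 246.]
   0.1 [ 0.44 -0.27] [386. 257.]
   0.2 [ 0.41 -0.13] [308. 284.]
   0.3 [0.37 0.02] [205. 320.]
   0.4 [0.33 0.16] [ 59. 370.]
hose 405 215
   0.0 [ 0.4  -0.34] [411. 272.]
   0.02 [ 0.4  -0.31] [400. 276.]
   0.05 [ 0.39 -0.27] [383. 281.]
   0.1 [ 0.38 -0.21] [352. 291.]
   0.2 [ 0.35 -0.08] [277. 315.]
   0.3 [0.33 0.06] [177. 348.]
   0.4 [0.31 0.19] [ 36. 394.]
hose 430 235
   0.0 [ 0.33 -0.29] [390. 306.]
   0.02 [ 0.33 -0.27] [380. 310.]
   0.05 [ 0.32 -0.23] [363. 314.]
   0.1 [ 0.32 -0.17] [333. 323.]
   0.2 [ 0.31 -0.04] [259. 345.]
   0.3 [0.3  0.08] [160. 374.]
   0.4 [0.28 0.2 ] [ 22. 415.]
```

send_rows([
  [[0.631,0.732,0],0],
  [[0.631,0.732,0],0],
  [[0.631,0.732,0],0],
  [[0.631,0.732,0],0],
  [[0.631,0.732,0],0],
], gripper=0)

```text
clock: 1.12
tool_pos: [0.2965, 0.4434, 0.2922]
orientation: [-180.0, -0.0, -18.9]
force: [0.4, 0.3, -0.3]
opening: 0.0599
gripper_force: 0.0
```

```bash
cat >> h.py <<'E'
from scipy.spatial.transform import Rotation as Ro
def go(x,y,z,yaw=-2.):
    o=ctrl.get_obs(); R=Ro.from_euler("xyz",o["orientation"],degrees=True)
    d=R.inv().apply(np.array([x,y,z])-o["tool_pos"])/.8
    print("t",round(o["clock"],2),"pos",np.round(o["tool_pos"],4),"rpy",np.round(o["orientation"],2),"F",np.round(o["force"],2),"op",round(o["opening"],3))
    print("shift",d.round(4),"turn",round(-(yaw-o["orientation"][2])/90,4))
E
python3 -c "from h import *; go(.506,-.08,.29)"
```

```text
t 1.12 pos [0.2965 0.4434 0.2922] rpy [-179.99   -0.    -18.87] F [ 0.44  0.26 -0.34] op 0.06
shift [0.4594 0.5344 0.0026] turn -0.1875
```

send_rows([
  [[0.459,0.534,0],0],
  [[0.459,0.534,0],0],
  [[0.459,0.534,0],0],
  [[0.459,0.534,0],0],
  [[0.459,0.534,0],0],
])

```text
clock: 1.53
tool_pos: [0.3737, 0.2499, 0.2926]
orientation: [-179.9, -0.0, -18.9]
force: [2.0, -0.6, 0.4]
opening: 0.0262
gripper_force: 0.0
```

send_rows([
  [[0.288,0.334,0],-0.187],
  [[0.288,0.334,0],-0.187],
  [[0.288,0.334,0],-0.187],
  [[0.288,0.334,0],-0.187],
  [[0.288,0.334,0],-0.187],
])

```text
clock: 1.95
tool_pos: [0.4474, 0.0672, 0.2928]
orientation: [-180.0, -0.1, -2.0]
force: [0.9, 0.4, 0.2]
opening: 0.0008
gripper_force: 0.0
```

```bash
python3 -c "from h import *; go(.506,-.08,.18)"
```

```text
t 1.95 pos [0.4474 0.0672 0.2928] rpy [-1.7995e+02 -8.0000e-02 -1.9900e+00] F [0.87 0.41 0.21] op 0.001
shift [0.0794 0.1815 0.141 ] turn 0.0001
```

send_rows([
  [[0.079,0.182,0.141],0],
  [[0.079,0.182,0.141],0],
  [[0.079,0.182,0.141],0],
  [[0.079,0.182,0.141],0],
  [[0.079,0.182,0.141],0],
])

```text
clock: 2.37
tool_pos: [0.5049, -0.0813, 0.1774]
orientation: [180.0, 0.1, -2.1]
force: [0.0, 0.7, 0.8]
opening: 0.0006
gripper_force: 0.0
```

```bash
python3 -c "from h import *; go(.506,-.08,.135); save(ctrl.snapshot('scene'),'scene1')"
```

```text
t 2.37 pos [ 0.5049 -0.0813  0.1774] rpy [ 1.7999e+02  8.0000e-02 -2.1400e+00] F [0.   0.74 0.83] op 0.001
shift [ 0.0014 -0.0016  0.053 ] turn -0.0016
```

View pics/scene1.png

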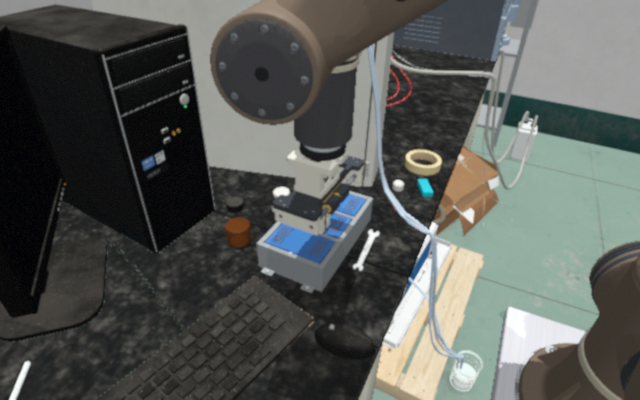

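The gripper is closed above the near end of panel 1, with the tips at about (318,238). I'll go down to just above contact, then press in 1 mm steps.

send_rows([
  [[0.001,0,0.03],0],
  [[0.001,0,0.05],0],
  [[0.001,0,0.055],0],
  [[0.001,0,0.055],0],
  [[0.001,0,0.055],0],
])

```text
clock: 2.83
tool_pos: [0.5063, -0.0785, 0.136]
orientation: [180.0, -0.0, -2.0]
force: [1.1, -0.5, -0.4]
opening: 0.0007
gripper_force: 0.0
```

send_rows([
  [[0,0,0.0012],0],
  [[0,0,0.0025],0],
  [[0,0,0.004],0],
  [[0,0,0.005],0],
  [[0,0,0.005],0],
])

```text
clock: 3.25
tool_pos: [0.5058, -0.0786, 0.1315]
orientation: [-180.0, -0.0, -2.1]
force: [-0.4, -0.1, -0.1]
opening: 0.0004
gripper_force: 0.0
```

send_rows([
  [[0,0,0.0012],0],
  [[0,0,0.0025],0],
  [[0,0,0.004],0],
  [[0,0,0.004],0],
  [[0,0,0.004],0],
])

```text
clock: 3.67
tool_pos: [0.5058, -0.0788, 0.128]
orientation: [180.0, 0.0, -2.1]
force: [-0.1, -0.2, -0.2]
opening: 0.0006
gripper_force: 0.0
```

send_rows([
  [[0,0,0.0006],0],
  [[0,0,0.0012],0],
  [[0,0,0.0012],0],
  [[0,0,0.0012],0],
  [[0,0,0.0012],0],
])

```text
clock: 4.08
tool_pos: [0.5058, -0.0787, 0.1274]
orientation: [180.0, -0.0, -2.1]
force: [-1.5, -0.5, 5.3]
opening: 0.0002
gripper_force: 2.5
```

send_rows([
  [[0,0,0.0006],0],
  [[0,0,0.0012],0],
  [[0,0,0.0012],0],
  [[0,0,0.0012],0],
  [[0,0,0.0012],0],
])

```text
clock: 4.5
tool_pos: [0.5058, -0.0788, 0.1269]
orientation: [180.0, -0.0, -2.1]
force: [-3.3, 0.9, 10.7]
opening: 0.0006
gripper_force: 5.3
```

Panel 1 is held: 10.7 N with almost no travel. On to panel 2.

send_rows([
  [[0,0,-0.012],0],
  [[0,0.05,-0.012],0],
  [[0,0.1,-0.012],0],
  [[0,0.1,-0.005],0],
  [[0,0.1,-0.005],0],
])

```text
clock: 4.92
tool_pos: [0.5023, -0.1604, 0.1297]
orientation: [-180.0, 0.1, -2.3]
force: [-0.3, 0.7, -0.5]
opening: 0.0006
gripper_force: 0.0
```

send_rows([
  [[0,0,0.001],0],
  [[0,0,0.002],0],
  [[0,0,0.002],0],
  [[0,0,0.002],0],
  [[0,0,0.002],0],
])

```text
clock: 5.33
tool_pos: [0.5032, -0.158, 0.1288]
orientation: [180.0, -0.0, -2.0]
force: [0.3, -0.5, 0.6]
opening: 0.0007
gripper_force: 0.0
```

send_rows([
  [[0,0,0.0006],0],
  [[0,0,0.0012],0],
  [[0,0,0.002],0],
  [[0,0,0.002],0],
  [[0,0,0.002],0],
])

```text
clock: 5.75
tool_pos: [0.5031, -0.1586, 0.1272]
orientation: [-180.0, -0.0, -2.1]
force: [-0.0, 1.9, 2.6]
opening: 0.0005
gripper_force: 1.1
```

send_rows([
  [[0,0,0.0006],0],
  [[0,0,0.0012],0],
  [[0,0,0.0012],0],
  [[0,0,0.0012],0],
  [[0,0,0.0012],0],
])

```text
clock: 6.17
tool_pos: [0.5031, -0.1587, 0.1261]
orientation: [-180.0, -0.0, -2.1]
force: [-0.7, 2.4, 2.6]
opening: 0.0003
gripper_force: 1.5
```

send_rows([
  [[0,0,0.001],0],
  [[0,0,0.002],0],
  [[0,0,0.003],0],
  [[0,0,0.003],0],
  [[0,0,0.003],0],
])

```text
clock: 6.58
tool_pos: [0.503, -0.1587, 0.1236]
orientation: [180.0, -0.0, -2.1]
force: [0.6, 1.6, 2.0]
opening: 0.0007
gripper_force: 1.1
```

Panel 2 is the free one: it gives way at about 2.5 N. I'll push it down.

send_rows([
  [[0,0,0.004],0],
  [[0,0,0.008],0],
  [[0,0,0.012],0],
  [[0,0,0.016],0],
  [[0,0,0.018],0],
])

```text
clock: 7.0
tool_pos: [0.5031, -0.1589, 0.1089]
orientation: [180.0, -0.0, -2.1]
force: [0.7, 0.1, 4.1]
opening: 0.0002
gripper_force: 1.7
```

send_rows([
  [[0,0,0.003],0],
  [[0,0,0.006],0],
  [[0,0,0.009],0],
  [[0,0,0.012],0],
  [[0,0,0.012],0],
])

```text
clock: 7.42
tool_pos: [0.5023, -0.1587, 0.0989]
orientation: [-180.0, 0.1, -2.1]
force: [0.4, 0.1, 1.4]
opening: 0.0002
gripper_force: 0.6
```

send_rows([
  [[0,0,0.001],0],
  [[0,0,0.003],0],
  [[0,0,0.004],0],
  [[0,0,0.005],0],
  [[0,0,0.005],0],
])

```text
clock: 7.83
tool_pos: [0.5028, -0.1587, 0.0955]
orientation: [-180.0, 0.0, -2.1]
force: [-0.7, 0.2, 3.0]
opening: 0.0003
gripper_force: 1.0
```

send_rows([
  [[0,0,0.001],0],
  [[0,0,0.002],0],
  [[0,0,0.0025],0],
  [[0,0,0.0025],0],
  [[0,0,0.0025],0],
])

```text
clock: 8.25
tool_pos: [0.5029, -0.1587, 0.0936]
orientation: [-180.0, 0.0, -2.1]
force: [-0.6, 0.4, 2.8]
opening: 0.0002
gripper_force: 1.0
```

send_rows([
  [[0,0,0.0012],0],
  [[0,0,0.0025],0],
  [[0,0,0.0025],0],
  [[0,0,0.0025],0],
  [[0,0,0.0025],0],
])

```text
clock: 8.67
tool_pos: [0.5028, -0.1587, 0.0915]
orientation: [-180.0, 0.0, -2.1]
force: [-1.2, -0.2, 1.0]
opening: 0.0004
gripper_force: 0.7
```

send_rows([
  [[0,0,0.0012],0],
  [[0,0,0.002],0],
  [[0,0,0.002],0],
  [[0,0,0.002],0],
  [[0,0,0.002],0],
])

```text
clock: 9.08
tool_pos: [0.503, -0.1587, 0.0902]
orientation: [180.0, -0.0, -2.1]
force: [-0.9, -0.2, 5.6]
opening: -0.0001
gripper_force: 1.8
```

The force is rising, so the panel is at its stop. Now I'll retract straight up.

send_rows([
  [[0,0,-0.01],0],
  [[0,0,-0.04],0],
  [[0,0,-0.08],0],
  [[0,0,-0.12],0],
  [[0,0,-0.16],0],
])

```text
clock: 9.5
tool_pos: [0.5024, -0.1586, 0.2197]
orientation: [-180.0, 0.0, -2.1]
force: [1.1, 0.1, -0.5]
opening: 0.0005
gripper_force: 0.0
```

send_rows([
  [[-0.05,-0.05,-0.02],0],
  [[-0.1,-0.1,-0.04],0],
  [[-0.1,-0.15,-0.04],0],
  [[-0.1,-0.2,-0.04],0],
  [[-0.1,-0.2,-0.04],0],
])

```text
clock: 9.92
tool_pos: [0.4277, 0.0063, 0.2515]
orientation: [-179.9, -0.1, -2.1]
force: [0.6, 0.4, 0.7]
opening: 0.0006
gripper_force: 0.0
```

```bash
python3 -c "
from h import *
p=ctrl.snapshot('top'); s=ctrl.snapshot('scene')
im=np.hstack([cv2.resize(q['color'][b:b+200,a:a+250],(400,320)) for q,a,b in((p,210,100),(s,200,130))])
cv2.imwrite('pics/end.png',im[:,:,::-1])"
```

```text
(no output)
```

View pics/end.png

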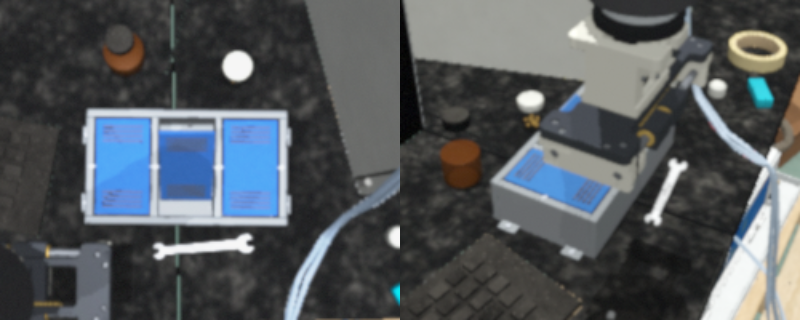

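The middle panel at about (187,165) is foreshortened to around 70% of its length, which matches full tilt. The outer panels are level, and the bottle, jar and wrench have not moved. I'm handing it in.

```bash
python3 -c "from h import *; print(ctrl.close_job())"
```

```text
the job is handed in; nothing more can be done
None
```

The middle panel (panel_2) was the free one and is now tipped open to its stop. The left panel is held, the right one was left unpressed and closed, and nothing else was moved. The job is handed in; no verdict came back.

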